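# Catch the thread of a crossed hold-down knob

## Robot

A 6-joint arm with a two-finger parallel gripper is mounted at the origin on a cart in front of the work surface, level with it; the furniture and walls round the work are solid. World frame = base frame: x ahead of the robot, y to its left, z up, the work surface at z = 0. Lengths are in m, angles in rad, forces in N, time in s.
With the tool pointing down it reaches from about 0.35 to 0.775 m from the base axis. Payload 5.5 kg.
Tool frame: the origin (TCP) lies between the finger pads; the fingertips stand 11 mm ahead of it and the grasp point (between the pads) lies 8 mm behind it (tips_ahead is the distance from the TCP to the fingertips, in m); z points along the fingers, y is the line along which they close (so a half turn about z gives the same grasp; the last joint's range is limited). The gripper opens to 85 mm and grips with 20 to 120 N. Pads are 22 mm wide; open, the fingers measure 114 mm over their backs; the gripper's body (76 mm by 85 mm) begins 54 mm behind the grasp point. The pads swing forward as they close: fully open they stand 13 mm farther back than shut.
Start: joints at [1.118, 0.313, 0.046, 1.304, 0, 1.431], TCP at [0.177, 0.547, 0.242] pointing down, gripper open.
Joint ranges: [-2.76, 2.76], [-0.86, 1.69], [-1.03, 1.26], [-2.2, 2.34], [-1.47, 1.5], [-3.14, 3.14]. Speed limits (rad/s): [2.57, 2.57, 3.14, 3.14, 3.14, 3.14].

## Interface

Orientations are given as a unit quaternion [w, x, y, z].
In Python, from workcell import * gives the robot as it stands. The module is installed in compiled form; this text tells all that it offers.
- The arm moves only by the tool jog_arm, never from a script. Its argument "moves" is a list of rows, each an object with "fingers": the closure, from 0 (fully open) to 1 (shut); "slide": the shift along the tool's x, y, z in mm, a list of three; "angular": the turn, a rotation vector about the tool's x, y, z in degrees, a list of three. A call has 1 to 10 rows; each row is the pose to reach, as a shift and turn from the pose commanded when the call began, along the tool's axes at that moment; what a row does not reach only later rows make up. A row lasts 1/12 s, in which the tool goes at most 41.7 mm and 7.16 degrees, less where a joint would pass 70% of its speed; a pose out of reach is approached as far as the arm can. A call with a gripper value outside its range is refused whole. The fingers move at their own pace and stop on an object; "squeeze" is the grip in N (left out, the last holds). Time passes only in rows, so rows that repeat a pose let the fingers close. It gives the time, the measured TCP pose, the force, the opening and the grip force at its end, in the units of the state.
- get_state(): the state, without advancing time (a new reading comes with each control period).
- read_camera(name): name is "scene" or "side" or "wrist"; returns a dict with "color" (400x640x3 uint8, red, green, blue), "fovy" (degrees; the focal length in pixels is half the picture's height over the tangent of half this angle, whatever the lens; pixels are square), "cx", "cy" (the principal point, pixels), "D" ([k1, k2, p1, p2, k3] as OpenCV has them; the pictures are not rectified), "world_from_camera" (4x4, takes a point from camera to world coordinates); the wrist camera has in their place "tool_from_camera" (4x4, takes a point from camera to tool coordinates, whose origin is the TCP and whose axes are the flange's). Camera axes: x right, y down, z forward; pixel columns grow to the right and rows downward; lengths in m; the calibration is good to about 2 mm. A picture is of the moment at which its call begins: read the wrist's pose just before it. There is no depth.
- hand_in(): hands the job in; it is judged then, once.
Trained networks look in a picture, given as the dict that the camera call returned (one of the last four; its "shot" number tells which), for a name from the list of things; names that differ only in an ending like _2 or _b are one class to them, and where a whole thing is asked for, a point or a joint stands for the part that bears it (a point fixed in the world has none). Each returns a list of dicts, best first, with "p" (0 to 1); they miss things now and then, are a little off and sometimes report something else, mostly with a low value. They report only what shows in the picture. A call takes as long as a camera call.
- look_for(target, picture): "point" ([column, row] in pixels, amid what is visible of it).
- tip_of(target, picture): "point" ([column, row] in pixels: a listed point, or the origin of a listed thing).
The state is a dict: "clock": time; "joint_pos": joint angles; "qvel": joint speeds; "tau": joint torques, N m; "tcp_pos": TCP position; "orientation": TCP orientation; "wrist_force": force on the tool from outside, world axes, zero at the start; "ft_torque": the same for the moment, N m; "finger_gap": finger opening in m; "grip_force": force on a finger pad.
Only numpy, scipy, OpenCV 4.12 (cv2) and the standard library are available. Lean on these libraries where they do the work, as an engineer would, in place of code of your own. Each camera call takes 0.05 s, during which the arm holds its last target. There are 200 camera calls.

## Task

Two identical hold-downs stand on the bench, and the wing knob of the one with the dark wooden blank under its strap has gone on cross-threaded, so the strap hangs clear of the blank. Turn that knob backwards (anticlockwise from above) until the thread clicks and the strap drops onto the blank, then turn it forwards (clockwise) until it comes up to its stop, and let go. Leave the knob of the empty hold-down alone.

Things in the scene. Friction and masses are not known exactly. Their poses are not given: they have to be found in the camera images.
- clamp_grip (a point): Grip point of the black wing knob over the dark blank (30x110x20): on its upright turning axis, 118 mm over the bench, 12 below the top of its bar and 22 above the flat skirt (50 wide) under the bar; the knob never moves up or down. x runs along the bar (50 long, 34 tall), y across its 14 mm thickness, z up. Pinch it so from above, tips above the skirt; one grasp does the whole job.
- clamp_knob (a joint): That knob's angle (rad), clockwise from above = forwards = positive. 0: bar parallel to the strap (128 mm long, along its plywood board 170x110x18); starts within 0.12 of 0. Thread clicks and strap drops by itself at about -0.5; stop at -0.95. Forwards it jams at 0.3 while the strap is high, but once dropped turns on to its stop at 0.80 (46 degrees). Stiff (0.05 N m): stays where left.
- clamp_strap (a joint): Height of that hold-down's steel strap in m, growing downwards: 0 = high, hanging 12 mm clear of the blank on the crossed thread; about 0.012 = dropped onto the blank. It would go on to 0.016 if the blank were not under it.
- spare_knob (a joint): Angle in rad of the knob of the other, identical hold-down, which has no blank under its strap; not to be turned. Starts within 0.12 of 0 (bar parallel to its strap), clockwise from above positive.

How it is judged:
On the way:
1. the knob has been turned backwards until the thread clicks: the strap has dropped at least 10 mm (value of joint clamp_strap above 0.01 m), for 0.1 s.
At the end, for the whole second after the job is handed in: The knob over the blank is turned forwards to its stop (joint above 0.60 rad, of 0.80), its strap is down on the blank (10.5 to 13.8 mm below the start, so the blank is still under it), and the knob is at rest (value of joint clamp_knob above 0.6 rad and value of joint clamp_strap between 0.0105 and 0.0138 m and velocity of joint clamp_knob between -0.05 and 0.05 rad/s); the robot touches nothing.
It fails at once if the knob of the empty hold-down is turned (more than about 10 degrees beyond its start range) (value of joint spare_knob below -0.3 rad or value of joint spare_knob above 0.27 rad).
It also fails if it takes over 35 s, if anything falls off the work surface, if the arm or the gripper's body presses on something with over 40 N, if the wrist force passes 120 N, or if a joint passes its speed limit or range.

## Working session

There is one attempt and no reset: what is moved stays moved. The work goes in short steps, Python scripts to look and compute and a tool call to move; the robot and the scene stay as the last step left them, time stands still between calls to the robot, and variables do not carry over. Pictures are saved under pics/ and viewed, at most 10 in all, crops included, and the job is handed in when it is done.

Besides the shell and the picture viewer there is one more tool, called after ">>>" as a command line: name --argument value ..., lists and objects as JSON in quotes. jog_arm: Moves the arm, as the interface text tells. Its arguments: {"type":"object","properties":{"moves":{"type":"array","items":{"type":"object","properties":{"fingers":{"type":"number"},"slide":{"type":"array","items":{"type":"number"}},"angular":{"type":"array","items":{"type":"number"}}}}},"squeeze":{"type":"number"}},"required":["moves"]}

```bash
mkdir -p pics; cat >h.py <<'E'
from workcell import *
import numpy as np,cv2
from scipy.spatial.transform import Rotation as R
def K(p):
    h=p["color"].shape[0]; f=h/2/np.tan(np.radians(p["fovy"]/2))
    return np.array([[f,0,p["cx"]],[0,f,p["cy"]],[0,0,1.]])
def T(s):
    M=np.eye(4);M[:3,:3]=R.from_quat(np.roll(s["orientation"],-1)).as_matrix();M[:3,3]=s["tcp_pos"];return M
def shot(n):
    s=get_state();p=read_camera(n)
    p["W"]=np.array(p["world_from_camera"]) if "world_from_camera" in p else T(s)@np.array(p["tool_from_camera"])
    return p
def ray(p,px):
    u=cv2.undistortPoints(np.array([[px]],float),K(p),np.array(p["D"],float))[0,0]
    return p["W"][:3,3],p["W"][:3,:3]@np.array([u[0],u[1],1])
def at_z(p,px,z):
    o,d=ray(p,px);return o+d*(z-o[2])/d[2]
def save(p,n): cv2.imwrite("pics/"+n,p["color"][:,:,::-1])
E
python3 - <<'E'
from h import *
np.set_printoptions(precision=3,suppress=True)
s=get_state();print(s["clock"],s["tcp_pos"],s["orientation"],s["finger_gap"])
ims=[]
for n in("scene","side","wrist"):
    p=shot(n);save(p,n+"0.png")
    print(n,p["W"][:3,3])
    for t in("clamp_grip","clamp_knob","clamp_strap","spare_knob"):
        for f in(look_for,tip_of):
            try:
                for d in f(t,p)[:3]: print(t,f.__name__,np.array(d["point"]),round(d["p"],2),at_z(p,d["point"],.118))
            except Exception as e: print(t,f.__name__,e)
E
```

```text
0.0 [0.177 0.547 0.241] [-0.     0.156  0.988 -0.001] 0.08506428126344055
scene [-0.011 -0.373  0.66 ]
clamp_grip call [406.8 217.4] 0.67 [ 0.559 -0.178  0.118]
clamp_grip call [407.8 205.7] 0.96 [ 0.588 -0.167  0.118]
clamp_knob call [406.8 217.9] 0.87 [ 0.558 -0.179  0.118]
clamp_knob call it knows: clamp_grip
clamp_strap call [394.2 241.8] 0.83 [ 0.494 -0.185  0.118]
clamp_strap call [406.2 216.9] 0.43 [ 0.559 -0.177  0.118]
clamp_strap call it knows: clamp_grip
spare_knob call [251.1 177.1] 0.57 [0.512 0.127 0.118]
spare_knob call it knows: clamp_grip
side [0.324 0.742 0.503]
clamp_grip call [312.4 138.6] 0.77 [ 0.582 -0.096  0.118]
clamp_grip call [317.  127.8] 0.96 [ 0.589 -0.149  0.118]
clamp_knob call [317.9 135.8] 0.95 [ 0.576 -0.112  0.118]
clamp_knob call it knows: clamp_grip
clamp_strap call it knows: clamp_grip
spare_knob call [285.4 226.6] 0.8 [0.529 0.201 0.118]
spare_knob call it knows: clamp_grip
wrist [0.104 0.57  0.374]
clamp_knob call it knows: clamp_grip
clamp_strap call it knows: clamp_grip
spare_knob call it knows: clamp_grip
```

View pics/scene0.png

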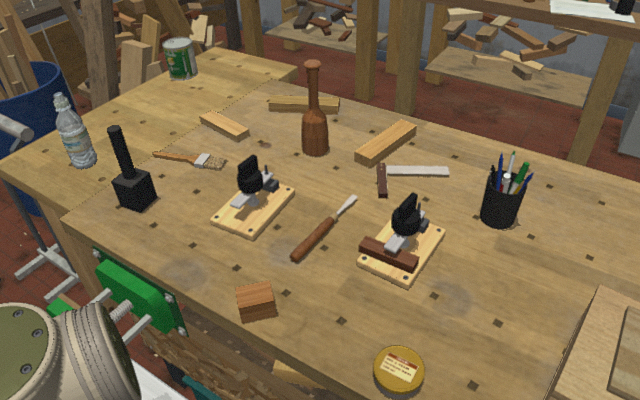

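View pics/side0.png

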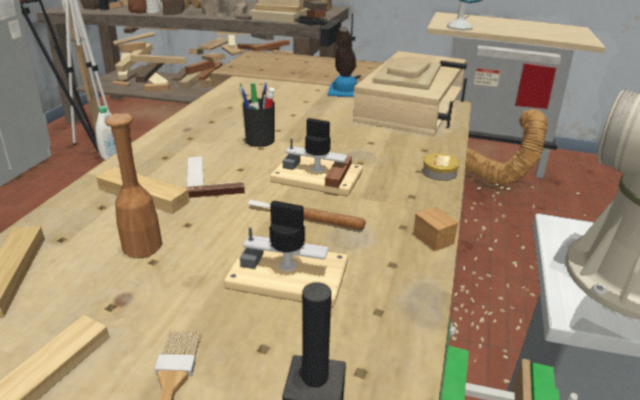

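The scene picture shows the target, with the dark blank, at about (405,215), and the side picture shows it at (318,130). The spare stands at (250,175) in scene and (287,225) in side. The tall mallet is at (315,110) in scene, and a black-handled tool at (130,170).

```bash
python3 - <<'E'
from h import *
np.set_printoptions(precision=3,suppress=True)
a=shot("scene");b=shot("side")
def tri(p,q):
    o1,d1=ray(a,p);o2,d2=ray(b,q)
    s,t=np.linalg.lstsq(np.c_[d1,-d2],o2-o1,rcond=None)[0]
    return (o1+s*d1+o2+t*d2)/2,np.linalg.norm(o1+s*d1-o2-t*d2)
A=tip_of("clamp_grip",a);B=tip_of("clamp_grip",b)
for x in A[:2]:
    for y in B[:2]: print(x["point"],y["point"],x["p"],y["p"],tri(x["point"],y["point"]))
print("mallet top",tri((313,65),(119,120)),"base",at_z(a,(315,152),0))
print("blacktool top",tri((114,130),(316,290)))
for c in((358,268),(405,281),(445,230),(402,205)): print("board",at_z(a,c,.018))
for c in((213,225),(251,237),(295,187)): print("spareboard",at_z(a,c,.018))
s=get_state();print(R.from_quat(np.roll(s["orientation"],-1)).as_matrix(),s["clock"])
big=cv2.resize(a["color"][150:300,340:460],(720,900)[:1]*1+(600,),fx=0) if 0 else cv2.resize(a["color"][180:290,340:460],None,fx=5,fy=5,interpolation=cv2.INTER_CUBIC)
cv2.imwrite("pics/crop1.png",big[:,:,::-1])
E
```

```text
[408.0, 203.7] [315.8, 125.8] 0.78 0.96 (array([ 0.596, -0.164,  0.115]), np.float64(0.00042681971338080115))
mallet top (array([0.802, 0.167, 0.228]), np.float64(0.00212300252701376)) base [0.789 0.162 0.   ]
blacktool top (array([0.425, 0.396, 0.191]), np.float64(0.0029591477485336713))
board [ 0.493 -0.121  0.018]
board [ 0.509 -0.208  0.018]
board [ 0.668 -0.223  0.018]
board [ 0.694 -0.118  0.018]
spareboard [0.442 0.187 0.018]
spareboard [0.455 0.098 0.018]
spareboard [0.629 0.112 0.018]
[[-0.951  0.308  0.   ]
 [ 0.308  0.951  0.   ]
 [ 0.     0.    -1.   ]] 1.1
```

View pics/crop1.png

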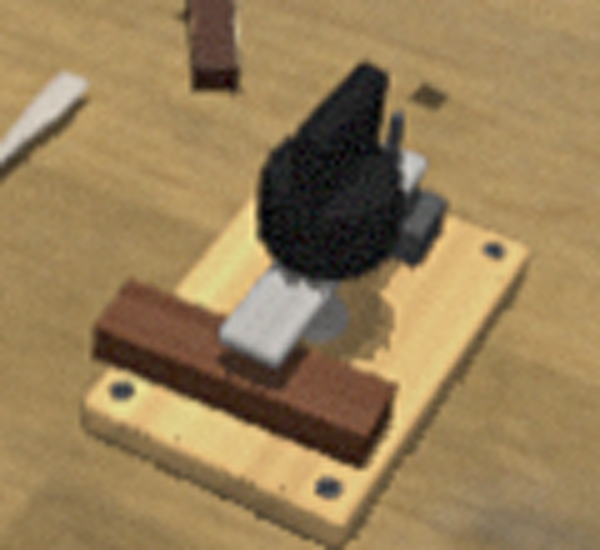

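The crop shows the bar roughly parallel to the strap, with the black knob centred near (330,200) in crop pixels. I'll move over it to look from near.

>>> jog_arm --moves '[{"slide":[-29,-28,-10],"angular":[0,0,-6],"fingers":0},{"slide":[-58,-56,-20],"angular":[0,0,-12]},{"slide":[-87,-84,-20],"angular":[0,0,-18]},{"slide":[-116,-112,-20],"angular":[0,0,-18]},{"slide":[-145,-140,-20],"angular":[0,0,-18]},{"slide":[-174,-168,-20],"angular":[0,0,-18]},{"slide":[-203,-196,-20],"angular":[0,0,-18]},{"slide":[-232,-224,-20],"angular":[0,0,-18]},{"slide":[-261,-252,-20],"angular":[0,0,-18]},{"slide":[-286,-278,-20],"angular":[0,0,-18]}]'

```text
schema error: expected keys fingers, slide, angular
```

>>> jog_arm --moves '[{"slide":[-29,-28,-10],"angular":[0,0,-6],"fingers":0},{"slide":[-58,-56,-20],"angular":[0,0,-12],"fingers":0},{"slide":[-87,-84,-20],"angular":[0,0,-18],"fingers":0},{"slide":[-116,-112,-20],"angular":[0,0,-18],"fingers":0},{"slide":[-145,-140,-20],"angular":[0,0,-18],"fingers":0},{"slide":[-174,-168,-20],"angular":[0,0,-18],"fingers":0},{"slide":[-203,-196,-20],"angular":[0,0,-18],"fingers":0},{"slide":[-232,-224,-20],"angular":[0,0,-18],"fingers":0},{"slide":[-261,-252,-20],"angular":[0,0,-18],"fingers":0},{"slide":[-286,-278,-20],"angular":[0,0,-18],"fingers":0}]'

```text
clock: 1.93
tcp_pos: [0.3643, 0.1926, 0.2626]
orientation: [0.001, -0.001, 1.0, 0.0]
wrist_force: [-0.0, 1.0, 0.9]
finger_gap: 0.0855
grip_force: 0.0
```

>>> jog_arm --moves '[{"slide":[-18,-35,0],"angular":[0,0,0],"fingers":0},{"slide":[-35,-70,0],"angular":[0,0,0],"fingers":0},{"slide":[-53,-106,0],"angular":[0,0,0],"fingers":0},{"slide":[-70,-141,0],"angular":[0,0,0],"fingers":0},{"slide":[-88,-176,0],"angular":[0,0,0],"fingers":0},{"slide":[-106,-212,0],"angular":[0,0,0],"fingers":0},{"slide":[-123,-247,0],"angular":[0,0,0],"fingers":0},{"slide":[-141,-282,0],"angular":[0,0,0],"fingers":0},{"slide":[-158,-318,0],"angular":[0,0,0],"fingers":0},{"slide":[-176,-353,0],"angular":[0,0,0],"fingers":0}]'

```text
clock: 2.77
tcp_pos: [0.5405, -0.1603, 0.2624]
orientation: [0.0, -0.0, 1.0, -0.0]
wrist_force: [0.6, 1.1, 0.7]
finger_gap: 0.0856
grip_force: 0.0
```

>>> jog_arm --moves '[{"slide":[0,0,0],"angular":[0,0,0],"fingers":0},{"slide":[0,0,0],"angular":[0,0,0],"fingers":0},{"slide":[0,0,0],"angular":[0,0,0],"fingers":0}]'

```text
clock: 3.02
tcp_pos: [0.5396, -0.158, 0.2619]
orientation: [-0.001, -0.0, 1.0, 0.0]
wrist_force: [0.3, 0.5, -0.3]
finger_gap: 0.0855
grip_force: 0.0
```

```bash
python3 - <<'E'
from h import *
np.set_printoptions(precision=3,suppress=True)
p=shot("wrist");save(p,"w1.png");print(p["W"])
for d in tip_of("clamp_grip",p): print(d["point"],d["p"],at_z(p,d["point"],.118))
for d in look_for("clamp_knob",p): print(d["point"],d["p"])
s=get_state();print(s["tcp_pos"],s["joint_pos"],s["clock"])
E
```

```text
[[-0.001  0.954  0.301  0.463]
 [ 1.     0.     0.002 -0.159]
 [ 0.002  0.301 -0.954  0.394]
 [ 0.     0.     0.     1.   ]]
[306.6, 242.1] 0.92 [ 0.589 -0.166  0.118]
[308.6, 232.2] 0.66
[ 0.54  -0.157  0.263] [-0.426  0.283  0.054  1.342  0.    -0.429] 3.1667
```

View pics/w1.png

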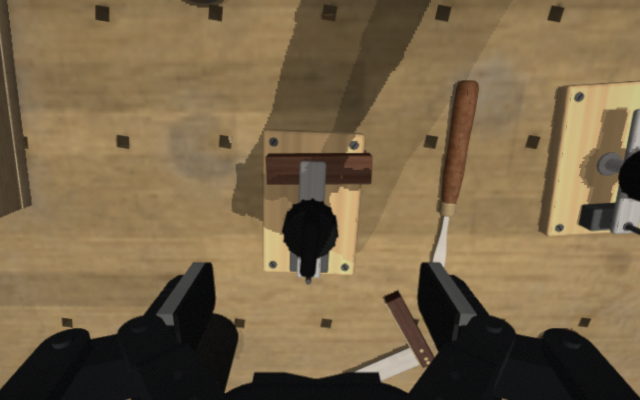

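The wrist picture shows the blank at (318,168), the knob skirt centred at (310,230), the bar end near (308,270), and the board nearly upright in the image.

```bash
python3 - <<'E'
from h import *
np.set_printoptions(precision=3,suppress=True)
p=shot("wrist")
q=[at_z(p,c,.018)[:2] for c in((274,142),(354,145),(270,266),(345,268))]
print(q)
for i,j in((0,2),(1,3)): d=q[j]-q[i];print(np.degrees(np.arctan2(d[1],d[0])))
d=q[1]-q[0];print(np.degrees(np.arctan2(d[1],d[0]))-90)
c=p["color"][185:295,260:370]
c=np.clip(255*(c/255.)**.45,0,255).astype(np.uint8)
cv2.imwrite("pics/crop2.png",cv2.resize(c,None,fx=5,fy=5,interpolation=cv2.INTER_CUBIC)[:,:,::-1])
E
```

```text
[array([ 0.519, -0.202]), array([ 0.522, -0.116]), array([ 0.667, -0.212]), array([ 0.669, -0.122])]
-3.7698035329269386
-2.1589195411096562
-2.003644254138564
```

View pics/crop2.png

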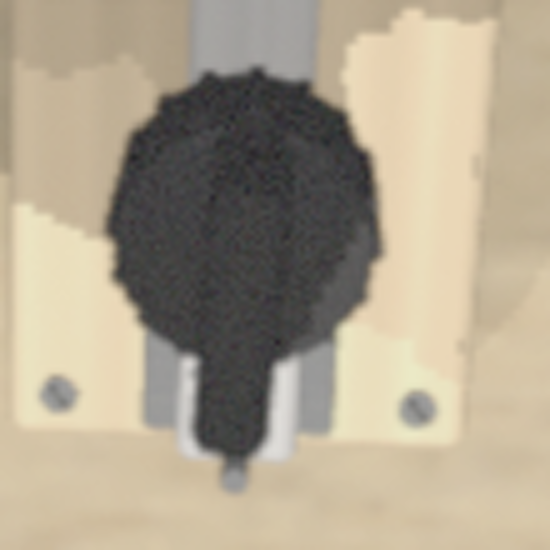

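```bash
python3 - <<'E'
from h import *
np.set_printoptions(precision=4,suppress=True)
p=shot("wrist")
c=lambda x,y:(260+(x+.5)/5-.5,185+(y+.5)/5-.5)
e=at_z(p,c(232,445),.125);k=at_z(p,c(245,213),.094);n=at_z(p,c(252,120),.130)
print(e,k,n,np.degrees(np.arctan2(*(e-k)[1::-1])),np.degrees(np.arctan2(*(e-n)[1::-1])))
for d in tip_of("clamp_grip",p): print(d["point"],at_z(p,d["point"],.118))
a=shot("scene")
for d in tip_of("clamp_grip",a): print(d["point"],at_z(a,d["point"],.118))
s=get_state();print(s["tcp_pos"],s["clock"])
E
```

```text
[ 0.6163 -0.1656  0.125 ] [ 0.5858 -0.1639  0.094 ] [ 0.555  -0.1619  0.13  ] -3.290457460869382 -3.4400492544873607
[303.2, 241.7] [ 0.5894 -0.1681  0.118 ]
[406.6, 204.0] [ 0.5911 -0.1634  0.118 ]
[ 0.5399 -0.1574  0.2627] 3.4167
```

>>> jog_arm --moves '[{"slide":[-26,-3,20],"angular":[0,0,3.4],"fingers":0},{"slide":[-51,-6.5,50],"angular":[0,0,3.4],"fingers":0},{"slide":[-51,-6.5,80],"angular":[0,0,3.4],"fingers":0},{"slide":[-51,-6.5,110],"angular":[0,0,3.4],"fingers":0},{"slide":[-51,-6.5,130],"angular":[0,0,3.4],"fingers":0},{"slide":[-51,-6.5,142],"angular":[0,0,3.4],"fingers":0},{"slide":[-51,-6.5,149],"angular":[0,0,3.4],"fingers":0},{"slide":[-51,-6.5,149],"angular":[0,0,3.4],"fingers":0},{"slide":[-51,-6.5,149],"angular":[0,0,3.4],"fingers":0}]'

```text
clock: 4.17
tcp_pos: [0.5912, -0.1645, 0.1138]
orientation: [0.0, 0.029, 1.0, -0.0]
wrist_force: [0.2, 0.1, -0.0]
finger_gap: 0.085
grip_force: 0.0
```

```bash
python3 - <<'E'
from h import *
p=shot("wrist");save(p,"w2.png")
s=get_state();print(s["tcp_pos"],s["wrist_force"],s["clock"])
E
```

```text
[ 0.59172937 -0.16472137  0.11447309] [-1.02954479 -0.10303014  0.95163162] 4.2167
```

View pics/w2.png

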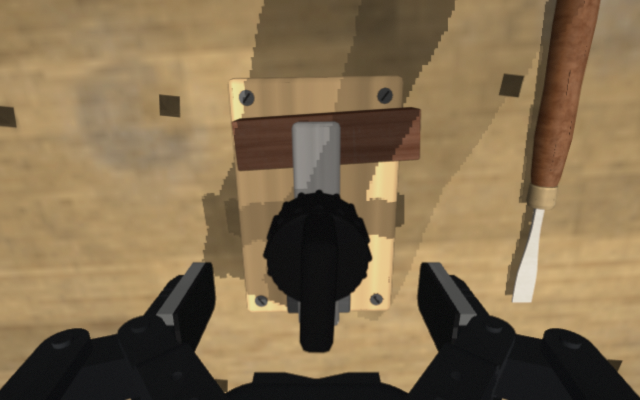

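The bar at (317,290) is centred between the pads (213 and 420) and aligned with them. Closing now.

>>> jog_arm --moves '[{"slide":[0,0,0],"angular":[0,0,0],"fingers":1},{"slide":[0,0,0],"angular":[0,0,0],"fingers":1},{"slide":[0,0,0],"angular":[0,0,0],"fingers":1},{"slide":[0,0,0],"angular":[0,0,0],"fingers":1},{"slide":[0,0,0],"angular":[0,0,0],"fingers":1},{"slide":[0,0,0],"angular":[0,0,0],"fingers":1},{"slide":[0,0,0],"angular":[0,0,0],"fingers":1},{"slide":[0,0,0],"angular":[0,0,0],"fingers":1},{"slide":[0,0,0],"angular":[0,0,0],"fingers":1},{"slide":[0,0,0],"angular":[0,0,0],"fingers":1}]' --squeeze 50

```text
clock: 5.05
tcp_pos: [0.5911, -0.1639, 0.1136]
orientation: [0.0, 0.029, 1.0, 0.001]
wrist_force: [-0.9, 4.7, 5.0]
finger_gap: 0.0132
grip_force: 50.8
```

>>> jog_arm --moves '[{"slide":[0,0,0],"angular":[0,0,-5],"fingers":1},{"slide":[0,0,0],"angular":[0,0,-10],"fingers":1},{"slide":[0,0,0],"angular":[0,0,-15],"fingers":1},{"slide":[0,0,0],"angular":[0,0,-20],"fingers":1},{"slide":[0,0,0],"angular":[0,0,-25],"fingers":1},{"slide":[0,0,0],"angular":[0,0,-30],"fingers":1},{"slide":[0,0,0],"angular":[0,0,-34],"fingers":1},{"slide":[0,0,0],"angular":[0,0,-38],"fingers":1},{"slide":[0,0,0],"angular":[0,0,-38],"fingers":1},{"slide":[0,0,0],"angular":[0,0,-38],"fingers":1}]'

```text
clock: 5.88
tcp_pos: [0.5913, -0.1647, 0.1137]
orientation: [0.0, -0.297, 0.955, -0.0]
wrist_force: [-0.3, 2.1, 5.4]
finger_gap: 0.0131
grip_force: 50.7
```

```bash
python3 - <<'E'
from h import *
p=shot("side");a=shot("wrist")
c=cv2.resize(p["color"][90:210,250:390],None,fx=4,fy=4,interpolation=cv2.INTER_CUBIC)
w=cv2.resize(a["color"],None,fx=.36,fy=.36)
c[:w.shape[0],:w.shape[1]]=w
cv2.imwrite("pics/s2.png",c[:,:,::-1])
s=get_state();print(s["tcp_pos"],s["wrist_force"],s["ft_torque"],s["clock"],s["finger_gap"],s["joint_pos"])
E
```

```text
[ 0.5912566  -0.16471278  0.11365523] [-0.93523808  2.93851844  4.79543825] [0.49632546 0.19871954 0.06384975] 5.9833 0.013500541871910722 [-4.02400779e-01  4.50569122e-01 -7.30277746e-02  1.04649583e+00
 -1.09489581e-05 -1.00546052e+00]
```

View pics/s2.png

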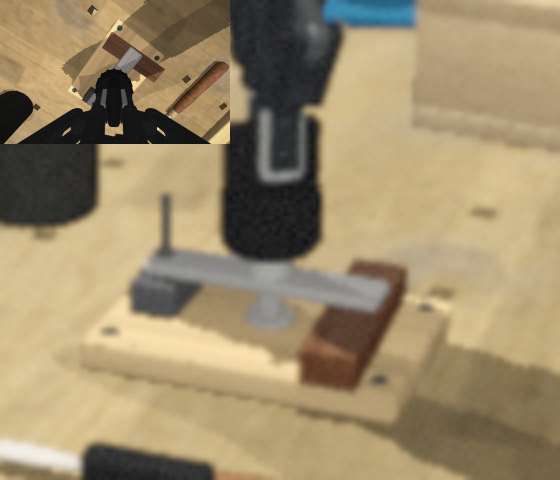

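The strap is down on the blank, with its tip at about (380,290) touching the wood. Turning forwards now.

>>> jog_arm --moves '[{"slide":[0,0,0],"angular":[0,0,5],"fingers":1},{"slide":[0,0,0],"angular":[0,0,10],"fingers":1},{"slide":[0,0,0],"angular":[0,0,15],"fingers":1},{"slide":[0,0,0],"angular":[0,0,20],"fingers":1},{"slide":[0,0,0],"angular":[0,0,25],"fingers":1},{"slide":[0,0,0],"angular":[0,0,30],"fingers":1},{"slide":[0,0,0],"angular":[0,0,35],"fingers":1},{"slide":[0,0,0],"angular":[0,0,40],"fingers":1},{"slide":[0,0,0],"angular":[0,0,45],"fingers":1},{"slide":[0,0,0],"angular":[0,0,50],"fingers":1}]'

```text
clock: 6.82
tcp_pos: [0.5911, -0.1637, 0.1137]
orientation: [0.0, 0.136, 0.991, 0.001]
wrist_force: [-0.9, 5.6, 6.1]
finger_gap: 0.0131
grip_force: 50.9
```

>>> jog_arm --moves '[{"slide":[0,0,0],"angular":[0,0,5],"fingers":1},{"slide":[0,0,0],"angular":[0,0,10],"fingers":1},{"slide":[0,0,0],"angular":[0,0,15],"fingers":1},{"slide":[0,0,0],"angular":[0,0,20],"fingers":1},{"slide":[0,0,0],"angular":[0,0,25],"fingers":1},{"slide":[0,0,0],"angular":[0,0,29],"fingers":1},{"slide":[0,0,0],"angular":[0,0,32],"fingers":1},{"slide":[0,0,0],"angular":[0,0,34],"fingers":1},{"slide":[0,0,0],"angular":[0,0,34],"fingers":1},{"slide":[0,0,0],"angular":[0,0,34],"fingers":1}]'

```text
clock: 7.65
tcp_pos: [0.5915, -0.1631, 0.1137]
orientation: [0.0, 0.417, 0.909, 0.001]
wrist_force: [0.5, 6.4, 6.2]
finger_gap: 0.0128
grip_force: 52.0
```

```bash
python3 - <<'E'
from h import *
s=get_state();print(s["tcp_pos"],s["orientation"],s["wrist_force"],s["ft_torque"],s["clock"],s["finger_gap"])
E
```

```text
[ 0.59146369 -0.16312588  0.11366952] [4.70862045e-05 4.16682319e-01 9.09051496e-01 1.10479573e-03] [0.47468757 6.37768859 6.23771274] [1.22845421 0.04478541 1.04823514] 7.65 0.012845548865816195
```

The moment about z has risen to about 1 N m, so the knob is at its stop. Releasing and rising.

>>> jog_arm --moves '[{"slide":[0,0,0],"angular":[0,0,0],"fingers":0},{"slide":[0,0,0],"angular":[0,0,0],"fingers":0},{"slide":[0,0,0],"angular":[0,0,0],"fingers":0},{"slide":[0,0,0],"angular":[0,0,0],"fingers":0},{"slide":[0,0,0],"angular":[0,0,0],"fingers":0},{"slide":[0,0,0],"angular":[0,0,0],"fingers":0},{"slide":[0,0,-20],"angular":[0,0,0],"fingers":0},{"slide":[0,0,-50],"angular":[0,0,0],"fingers":0},{"slide":[0,0,-85],"angular":[0,0,0],"fingers":0},{"slide":[0,0,-120],"angular":[0,0,0],"fingers":0}]'

```text
clock: 8.48
tcp_pos: [0.5904, -0.1645, 0.234]
orientation: [-0.001, 0.417, 0.909, -0.0]
wrist_force: [0.3, -0.1, 0.7]
finger_gap: 0.0855
grip_force: 0.0
```

>>> jog_arm --moves '[{"slide":[0,0,0],"angular":[0,0,0],"fingers":0},{"slide":[0,0,0],"angular":[0,0,0],"fingers":0}]'

```text
clock: 8.65
tcp_pos: [0.5925, -0.1654, 0.2361]
orientation: [0.003, 0.417, 0.909, 0.0]
wrist_force: [-0.5, -0.4, -0.9]
finger_gap: 0.0853
grip_force: 0.0
```

```bash
python3 - <<'E'
from h import *
a=shot("wrist");p=shot("side")
c=cv2.resize(p["color"][90:210,250:390],(400,400))
w=cv2.resize(a["color"],(400,250));w=np.vstack([w,np.zeros((150,400,3),np.uint8)])
cv2.imwrite("pics/s3.png",np.hstack([c,w])[:,:,::-1])
s=get_state();print(s["tcp_pos"],s["wrist_force"],s["clock"],s["finger_gap"])
E
```

```text
[ 0.59072662 -0.16455473  0.2325493 ] [-0.08040062  0.42888494 -0.36543553] 8.75 0.08538881730350902
```

View pics/s3.png

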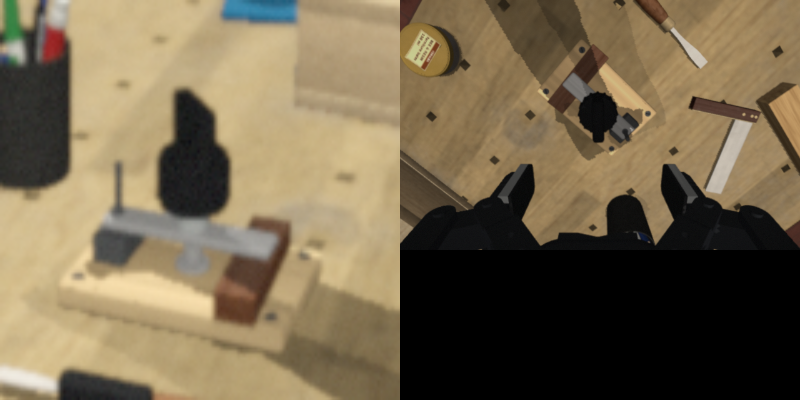

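The strap lies on the blank in the left half, tip near (270,240). The bar at (598,115) is still aligned with the tool, about 45° to the strap, and the gripper is clear.

```bash
python3 -c "
from workcell import *
print(hand_in())"
```

```text
the job is handed in; nothing more can be done
None
```

The job is handed in at about 9 s of the 35 s allowed: the knob over the blank was turned back until its strap dropped onto the blank, then forwards to its stop and let go, and the spare knob was never touched (`hand_in()` returned no verdict).

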